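Seat the tube block on the touch shaker and hold it down

ROBOT

A 6-joint arm with a two-finger parallel gripper is mounted at the origin on the work surface. World frame = base frame: x ahead of the robot, y to its left, z up, the work surface at z = 0. Lengths are in m, angles in rad, forces in N, time in s.
With the tool pointing down it reaches from about 0.325 to 0.85 m from the base axis. Payload 4.4 kg.
Tool frame: the origin (TCP) lies midway between the tips of the shut fingers; the grasp point (between the pads) lies 19 mm behind it; z points along the fingers, y is the direction in which the jaws open and shut (so a half turn about z gives the same grasp; the last joint's range is limited). The gripper opens to 94 mm and grips with 3 to 60 N. Pads are 16 mm wide; open, the fingers measure 119 mm over their backs; the gripper's body (75 mm by 177 mm) begins 78 mm behind the grasp point.
Start: joints at [-1.448, 0.207, 1.542, -0, 1.393, -0.15], TCP at [0.155, -0.554, 0.205] pointing down, gripper open.
Joint ranges: [-2.73, 2.73], [-0.86, 2.22], [0.23, 2.46], [-1.11, 4.25], [0.08, 2.63], [-2.82, 2.82]. Speed limits (rad/s): [2.79, 2.79, 3.14, 3.14, 3.14, 3.14].

INTERFACE

Orientations are given as a unit quaternion [x, y, z, w].
In Python, from station import get_state, viewer, bot gives the robot as it stands.
- The arm moves only by the tool apply_moves, never from a script. Its argument "motion" is a list of rows, each an object of numbers: "dx", "dy", "dz": the shift along the tool's x, y, z in mm; "rx", "ry", "rz": the turn, a rotation vector about the tool's x, y, z in rad; "jaw": the closure, from 0 (fully open) to 1 (shut). A call has exactly 5 rows; each row is the pose to reach, as a shift and turn from the pose measured when the call began, along the tool's axes at that moment; what a row does not reach only later rows make up. A row lasts 1/10 s, in which the tool goes at most 50 mm and 8.59 degrees, less where a joint would pass 70% of its speed; a pose out of reach is approached as far as the arm can. A call with a gripper value outside its range is refused whole. The fingers move at their own pace and stop on an object; "force" is the grip in N (left out, the last holds). Time passes only in rows, so rows that repeat a pose let the fingers close, or fill a call up. It gives the time, the measured TCP pose, the force and the opening at its end, in the units of the state.
- get_state(): the state, without advancing time (a new reading comes with each control period).
- viewer.camera(name): name is "side" or "top" or "wrist"; returns (picture, depth): 384x512x3 uint8, blue, green, red; 384x512 float32, m along the optical axis (not along the pixel's ray), 0 where there is no reading.
- viewer.camera_info(name): a dict with "vertical_fov" (degrees; the focal length in pixels is half the picture's height over the tangent of half this angle, whatever the lens; pixels are square), "cx", "cy" (the principal point, pixels), "rvec" (rotation vector, rad) and "tvec" (3), from world to camera coordinates, as OpenCV has them. Camera axes: x right, y down, z forward; pixel columns grow to the right and rows downward; lengths in m; the calibration is good to about 2 mm. A picture is of the moment at which its call begins: read the wrist's pose just before it. camera_info takes no time and is no camera call; for the wrist camera it gives the pose at the moment of the call.
- bot.close_job(): hands the job in, once; it reports no verdict.
The state is a dict: "time_s": time; "joint_positions": joint angles; "joint_vel": joint speeds; "effort": joint torques, N m; "tcp_pos": TCP position; "tcp_rot": TCP orientation; "force": force on the tool from outside, world axes, zero at the start; "moment": the same for the moment, N m; "grip_width": finger opening in m.
Only numpy, scipy, OpenCV 4.12 (cv2) and the standard library are available. Lean on these libraries where they do the work, as an engineer would, in place of code of your own. Each camera call takes 0.05 s, during which the arm holds its last target.

TASK

Turn the scale sleeve of the touch shaker to 4. Then put the tube block in the shaker's nest, slide it along until it drops onto the locating pin hidden underneath it, and press it down against the spring pad as far as it goes. Finish while still holding the block pressed down - do not let go - and leave the cups and the sampling frame alone.

Things in the scene. Friction and masses are not known exactly. Their poses are not given: they have to be found in the camera images.
- shaker: White touch shaker, a housing 160 (x) x 250 (y) x 70 mm high that does not move; its flat top is the deck. Origin: centre of its underside, on the bench; z up. Offsets below are in its own axes. The scale sleeve stands on the deck at x 0, y -75 mm, the nest at x 0, y +50 mm.
- nest (a point): Middle of the nest at the height of the free pad's top: x 0, y +50, z 78 mm in the shaker; axes as the shaker's. The nest is a steel tray on the deck, inside 112 (x) x 62 (y) mm, with 6 mm walls rising 30 mm above the deck (100 mm above the bench). Its floor is a spring pad.
- pin_line (a point): Point straight above the nest's middle at the height of the pin's tip (22 mm above the deck, 92 above the bench). NOT the pin itself: the fixed steel locating pin, 9 mm thick, tapering to 4 mm over its top 4.5 mm, stands up through the pad somewhere on the line along shaker x through this point, within 15 mm of it. It is not tracked; slide the block along x to find it.
- pad (a joint): Spring pad of the nest floor: m pushed down, 0 when free to 0.005 at its stop. Its top is 8 mm above the deck when free. It starts to give at about 6 N and reaches its stop at about 12 N, the weight of the block included.
- sleeve (a joint): Angle of the scale sleeve in rad: 0 at mark 0, 0.35 more for each mark, 1.40 at mark 4, 2.45 at mark 7 (stops at 0 and 2.45). It grows when turned clockwise seen from above, and clicks lightly into a detent at every mark. A white pointer on the sleeve shows the value.
- scale (a point): Where the sleeve's axis meets the deck; axes as the shaker's. The marks with digits 0 to 7 are on the deck, 28 to 46 mm from here, on the +x side: mark 0 is 1.225 rad counter-clockwise (seen from above) from shaker +x, then every 0.35 rad clockwise.
- sleeve_mid (a point): Centre of the scale sleeve, on its axis, 20 mm above the deck (90 above the bench). The sleeve is a ribbed black cylinder 40 mm in diameter, from 2 to 38 mm above the deck. Its axes turn with it. It can be gripped at any yaw.
- block_mid (a point): Tube block, half-way up its whole height (44 mm above its underside): an aluminium block 70 (x) x 58 (y) x 34 mm, about 0.3 kg, three small stoppers 8 mm high among six tube wells on top, and a black handle. It is the same turned by half a turn. Its x goes along the nest's x, with 2 mm to spare at either y side and 21 mm at either x end.
- block_handle (a point): Grip point in the block's handle, 68 mm above the underside, 24 above block_mid. The handle stands in the middle of the block, 22 (x) x 44 (y) mm, from 34 to 88 mm above the underside. Grip it across the 22 mm, fingers on its -x and +x faces.
- block_foot (a point): Centre of the block's flat underside, where a blind hole 13 mm wide and 30 mm deep opens downward. The underside is 22 mm above the deck while it rides on the pin's tip, 8 mm when it has dropped over the pin onto the free pad, 3 mm when pressed home.
- cup_a_mid (a point): White ceramic cup, 68 mm in diameter, 75 mm high; point half-way up. Bystander, leave alone.
- cup_b_mid (a point): A second such cup; point half-way up. Bystander, leave alone.
- frame_mid (a point): Flat steel sampling frame, 90 x 90 x 6 mm with a 70 mm handle along its +x, lying on the bench; point in the middle of its opening, 3 mm up. Bystander, leave alone.
- rack: Steel tube rack, 220 (x) x 80 (y) x 77 mm, with stoppered glass tubes up to 131 mm high; fixed to the bench. Origin: centre of its underside.
Mind the look-alikes: they are no part of the job. Leave any red or turquoise look-alike of the part that bears block_mid alone.

How it is judged:
On the way, in this order (a step that is already met when the one before it is completed fails the run):
1. the scale sleeve is set to 4 (within a third of a mark) (value of joint sleeve between 1.28 and 1.52 rad), for 0.3 s.
2. the block is in the nest, upright, and has dropped over the locating pin (x of block_mid in the frame of shaker between -0.024 and 0.024 m and y of block_mid in the frame of shaker between 0.045 and 0.055 m and angle between block_mid's own z axis and vertical below 0.1 rad and z of block_mid in the frame of shaker below 0.1275 m), for 0.1 s.
At the end, for the whole second after the job is handed in: The sleeve stands at 4 (1.28 to 1.52 rad); the block is upright (within 0.1 rad) in the nest on the pin, standing on the pad and pressing it down by more than 3 of its 5 mm (over 6 N), at rest, and the fingers are still holding or pressing it (over 2 N) (all of step 1 and x of block_mid in the frame of shaker between -0.024 and 0.024 m and y of block_mid in the frame of shaker between 0.045 and 0.055 m and angle between block_mid's own z axis and vertical below 0.1 rad and z of block_mid in the frame of shaker below 0.1225 m and value of joint pad above 0.003 m and contact force between block and pad above 6 N and contact force between the fingers and block above 2 N and linear speed of block below 0.02 m/s); the arm keeps its last pose, push and grip.
It fails at once if a cup or the sampling frame is moved by more than 20 mm (distance of any of cup_a_mid, cup_b_mid, frame_mid from where it was at the start of the episode above 0.02 m).
It also fails if it takes over 72 s, if anything falls off the work surface, if the arm or the gripper's body presses on something with over 40 N, if the wrist force passes 120 N, or if a joint passes its speed limit or range.

## Working session

There is one attempt and no reset: what is moved stays moved. The work goes in short steps, Python scripts to look and compute and a tool call to move; the robot and the scene stay as the last step left them, time stands still between calls to the robot, and variables do not carry over. Pictures are saved under pics/ and viewed, and the job is handed in when it is done.

Besides the shell and the picture viewer there is one more tool, called after "Emit:" in YAML: its name, and indented under it one key for each argument. apply_moves: Moves the arm, as the interface text tells. Its arguments: {"type":"object","properties":{"motion":{"type":"array","items":{"type":"object","properties":{"dx":{"type":"number"},"dy":{"type":"number"},"dz":{"type":"number"},"rx":{"type":"number"},"ry":{"type":"number"},"rz":{"type":"number"},"jaw":{"type":"number"}}}},"force":{"type":"number"}},"required":["motion"]}

```bash
ls; mkdir -p pics; python3 - <<'E'
from station import get_state, viewer
import cv2
s=get_state();print(s)
for n in ["top","side","wrist"]:
    i=viewer.camera_info(n);print(n,i)
    p,d=viewer.camera(n);cv2.imwrite(f"pics/{n}0.png",p)
    import numpy as np;np.save(f"pics/{n}0.npy",d)
E
```

```text
pics
{'time_s': 0.0, 'joint_positions': array([-1.44746119e+00,  2.07399082e-01,  1.54289142e+00,  2.18633945e-05,
        1.39346217e+00, -1.50502615e-01]), 'joint_vel': array([-0.00085026,  0.00214448,  0.00023497,  0.0015807 , -0.00059405,
        0.00035924]), 'effort': array([ 6.05908735e-04, -3.70874226e+01, -2.81416065e+01,  6.95198332e-02,
        3.62425356e-02, -1.84780788e-04]), 'tcp_pos': array([ 0.15539579, -0.55280879,  0.20433232]), 'tcp_rot': array([ 9.90640932e-01,  1.36489479e-01,  2.54273197e-05, -1.07976563e-03]), 'force': array([0.5815115 , 0.8464308 , 0.02189075]), 'moment': array([-0.01598885, -0.00428043,  0.02526967]), 'grip_width': 0.09412108941480092}
top {'vertical_fov': 55.70226945596154, 'cx': 256.9115389092213, 'cy': 186.13086923715446, 'rvec': array([ 2.16619336, -2.21606655,  0.07910852]), 'tvec': array([0.00437997, 0.59984171, 1.30085352])}
side {'vertical_fov': 55.87260892160232, 'cx': 249.91548898062982, 'cy': 190.0876038568188, 'rvec': array([ 0.36500843, -2.69392174,  1.36851843]), 'tvec': array([0.54572809, 0.17271569, 1.03604174])}
wrist {'vertical_fov': 63.40429897495465, 'cx': 259.0823535360237, 'cy': 191.9924109995188, 'rvec': array([-2.31183453,  1.74993532,  0.2590738 ]), 'tvec': array([-0.57452438, -0.03063203,  0.39258054])}
```

View pics/top0.png

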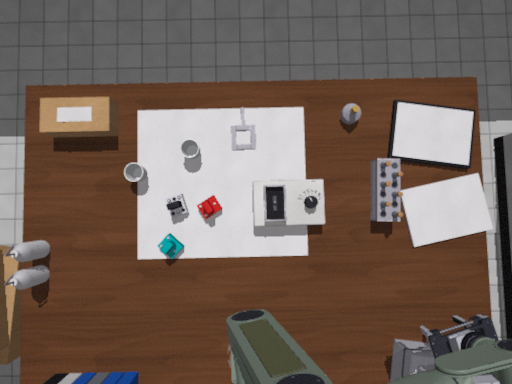

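View pics/side0.png

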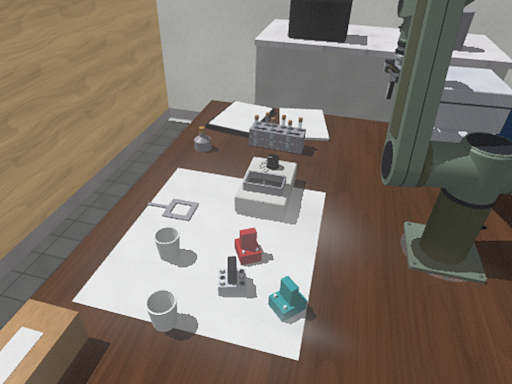

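View pics/wrist0.png

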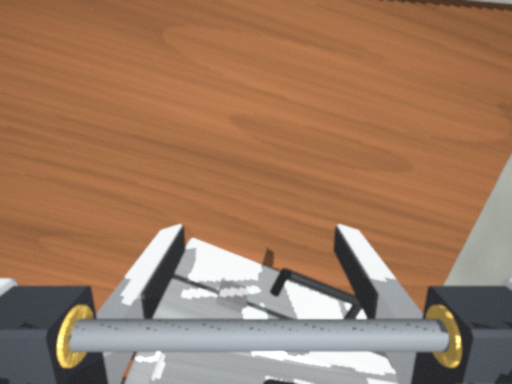

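The top view shows the shaker at about (288,203), its sleeve at (311,202), its nest at (275,203), the grey block with black handle at (177,206), and the red and turquoise look-alikes at (210,208) and (171,246). I'll enlarge it.

```bash
cat > h.py <<'E'
import numpy as np, cv2
from station import get_state, viewer
from scipy.spatial.transform import Rotation as R
def K(i,H=384):
    f=H/2/np.tan(np.radians(i['vertical_fov'])/2); return f,i['cx'],i['cy']
def ray(i,u,v):
    f,cx,cy=K(i); Rm=R.from_rotvec(i['rvec']).as_matrix(); 
    d=Rm.T@np.array([(u-cx)/f,(v-cy)/f,1]); o=-Rm.T@i['tvec']; return o,d
def atz(i,u,v,z):
    o,d=ray(i,u,v); return o+d*(z-o[2])/d[2]
def proj(i,P):
    f,cx,cy=K(i); c=R.from_rotvec(i['rvec']).apply(np.atleast_2d(P))+i['tvec']
    return np.c_[f*c[:,0]/c[:,2]+cx, f*c[:,1]/c[:,2]+cy]
def cloud(i,d):
    f,cx,cy=K(i); v,u=np.indices(d.shape)
    c=np.stack([(u-cx)/f*d,(v-cy)/f*d,d],-1).reshape(-1,3)
    return (R.from_rotvec(i['rvec']).inv().apply(c-i['tvec'])).reshape(d.shape+(3,))
E
python3 - <<'E'
from h import *
p=cv2.imread("pics/top0.png")
a=p[165:240,245:335];cv2.imwrite("pics/c1.png",cv2.resize(a,None,fx=8,fy=8,interpolation=cv2.INTER_CUBIC))
a=p[180:270,150:240];cv2.imwrite("pics/c2.png",cv2.resize(a,None,fx=6.5,fy=6.5,interpolation=cv2.INTER_CUBIC))
i=viewer.camera_info("top");d=np.load("pics/top0.npy");c=cloud(i,d)
for u,v in [(288,203),(311,202),(177,206),(170,206),(135,172),(190,149),(243,138),(385,190),(230,200)]:print(u,v,c[v,u].round(3))
E
```

```text
288 203 [ 0.535 -0.116  0.07 ]
311 202 [ 0.536 -0.191  0.107]
177 206 [0.533 0.267 0.088]
170 206 [0.534 0.291 0.089]
135 172 [0.663 0.438 0.005]
190 149 [0.744 0.234 0.006]
243 138 [0.781 0.038 0.004]
385 190 [ 0.572 -0.454  0.077]
230 200 [0.552 0.091 0.002]
```

View pics/c1.png

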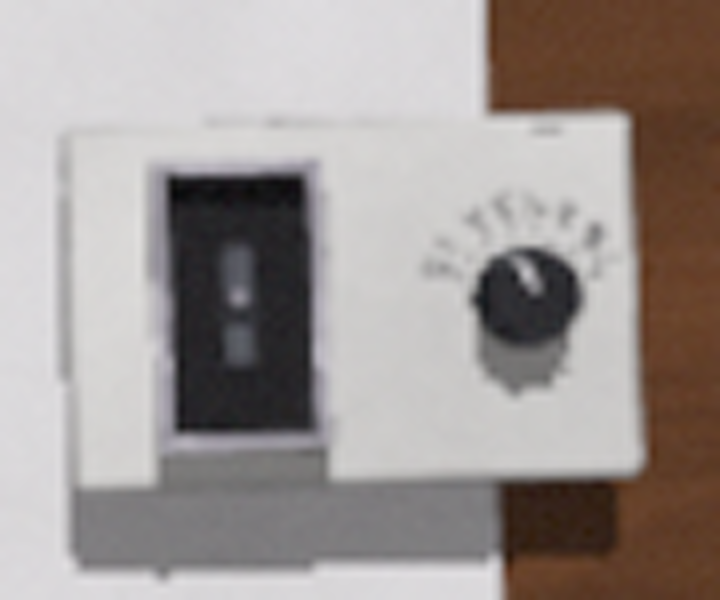

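View pics/c2.png

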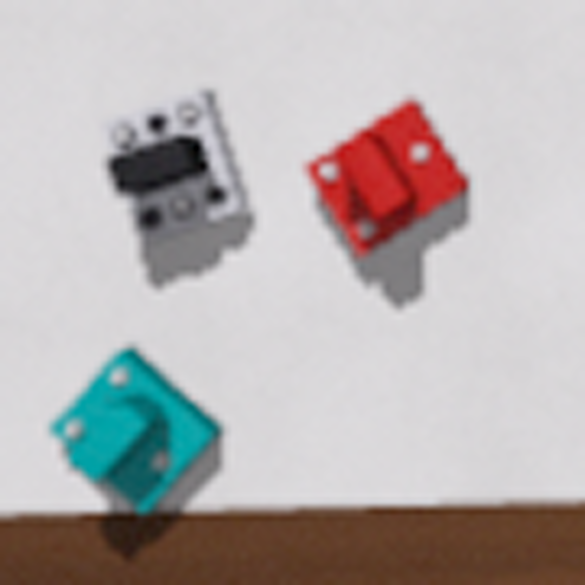

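```bash
python3 - <<'E'
from h import *
i=viewer.camera_info("top");d=np.load("pics/top0.npy");c=cloud(i,d);z=c[...,2]
def rect(m,lab):
    P=c[m][:,:2].astype(np.float32); r=cv2.minAreaRect(P*1000); print(lab,m.sum(),[np.round(x,1) for x in r]); 
U=np.indices(z.shape)[1];V=np.indices(z.shape)[0]
reg=(U>245)&(U<335)&(V>165)&(V<240)
rect(reg&(z>.065)&(z<.074),'deck');rect(reg&(z>.094)&(z<.103)&(U<292),'nestwall');rect(reg&(z>.1)&(U>295),'sleeve')
reg=(U>150)&(U<192)&(V>190)&(V<225)
rect(reg&(z>.08)&(z<.095),'handle');rect(reg&(z>.029)&(z<.095),'block');rect(reg&(z>.03)&(z<.038),'blocktop')
# by pixels
def px(l,x0,y0,s,zz): 
    return np.array([atz(i,x0+(u+.5)/s-.5,y0+(v+.5)/s-.5,zz)[:2]*1000 for u,v in l])
q=px([(65,130),(628,112),(643,472),(75,488)],245,165,8,.07);print(q.round(1),q.mean(0))
print('nest',px([(150,165),(318,160),(325,442),(165,450)],245,165,8,.1).round(1))
print('sleeve',px([(528,298)],245,165,8,.108),px([(515,255)],245,165,8,.108),'pin?',px([(238,297)],245,165,8,.092))
E
```

```text
deck 2225 [array([ 536.4, -116.2]), array([159.3, 249.3]), np.float64(0.5)]
nestwall 191 [array([536.2, -66.6]), array([124. ,  74.1]), np.float64(0.4)]
sleeve 125 [array([ 535.2, -104.9]), array([ 37.6, 211.9]), np.float64(1.6)]
handle 84 [array([536.5, 283.5]), array([21.9, 45.5]), np.float64(17.4)]
block 321 [array([536.4, 284. ]), array([70. , 59.5]), np.float64(17.9)]
blocktop 186 [array([536.4, 284. ]), array([70. , 59.5]), np.float64(17.9)]
[[ 615.5    5.4]
 [ 617.8 -241.2]
 [ 460.8 -242.3]
 [ 459.6    4.6]] [ 538.42811085 -118.37756386]
nest [[ 597.3  -30.6]
 [ 597.8 -102.4]
 [ 477.8 -102. ]
 [ 476.   -34. ]]
sleeve [[ 536.73420007 -188.90208082]] [[ 555.04399756 -183.98853086]] pin? [[540.3021095  -67.11296674]]
```

```bash
cat >> h.py <<'E'
def plan(pos_mm,yaw):
    """yaw: angle (rad) of tool x axis in world, tool down"""
    s=get_state(); R0=R.from_quat(s['tcp_rot']); p=np.array(s['tcp_pos'])*1000
    Rt=R.from_euler('z',yaw)*R.from_rotvec([np.pi,0,0])
    d=R0.inv().apply(np.array(pos_mm)-p); rv=(R0.inv()*Rt).as_rotvec()
    x=R0.as_matrix()[:,0]
    print('t',s['time_s'],'tcp',p.round(1),'yaw',np.arctan2(x[1],x[0]).round(4),'q6',s['joint_positions'][5].round(2),'w',round(s['grip_width']*1000,1),'F',s['force'].round(1))
    print('  d',d.round(1),'|d|',np.linalg.norm(d).round(),'rv',rv.round(4))
E
python3 - <<'E'
from h import *
plan([537,-191,205],0.27);plan([537,-191,205],0)
s=get_state();i=viewer.camera_info('wrist');Rm=R.from_rotvec(i['rvec']).as_matrix();o=-Rm.T@i['tvec']
R0=R.from_quat(s['tcp_rot'])
print('cam in tool',R0.inv().apply(o-s['tcp_pos']),'optical axis tool',R0.inv().apply(Rm.T[:,2]))
E
```

```text
t 0.15 tcp [ 155.4 -553.   204.5] yaw 0.2738 q6 -0.15 w 94.2 F [-0.7 -0.2 -0.6]
  d [ 4.653e+02 -2.453e+02  1.000e-01] |d| 526.0 rv [-0.0018 -0.0003  0.0038]
t 0.15 tcp [ 155.4 -553.   204.5] yaw 0.2738 q6 -0.15 w 94.2 F [-0.7 -0.2 -0.6]
  d [ 4.653e+02 -2.453e+02  1.000e-01] |d| 526.0 rv [-0.0018 -0.      0.2738]
cam in tool [ 0.08381588  0.00061977 -0.1792183 ] optical axis tool [-2.87373355e-01  1.81366805e-04  9.57818627e-01]
```

Emit:
apply_moves:
  motion:
    - {"dx": 44, "dy": -23, "rz": 0.1}
    - {"dx": 88, "dy": -46, "rz": 0.2}
    - {"dx": 132, "dy": -70, "rz": 0.274}
    - {"dx": 176, "dy": -93, "rz": 0.274}
    - {"dx": 220, "dy": -116, "rz": 0.274}

```text
validation failed for argument at $.mo...
```

```bash
python3 -c "
from h import *
plan([500,-191,205],0)"
```

```text
t 0.15 tcp [ 155.4 -553.   204.5] yaw 0.2738 q6 -0.15 w 94.2 F [-0.7 -0.2 -0.6]
  d [ 4.297e+02 -2.553e+02  1.000e-01] |d| 500.0 rv [-0.0018 -0.      0.2738]
```

Emit:
apply_moves:
  motion:
    - {"dx": 43, "dy": -25, "dz": 0, "rx": 0, "ry": 0, "rz": 0.1, "jaw": 0}
    - {"dx": 86, "dy": -50, "dz": 0, "rx": 0, "ry": 0, "rz": 0.2, "jaw": 0}
    - {"dx": 129, "dy": -76, "dz": 0, "rx": 0, "ry": 0, "rz": 0.274, "jaw": 0}
    - {"dx": 172, "dy": -102, "dz": 0, "rx": 0, "ry": 0, "rz": 0.274, "jaw": 0}
    - {"dx": 215, "dy": -127, "dz": 0, "rx": 0, "ry": 0, "rz": 0.274, "jaw": 0}
  force: 20

```text
time_s: 0.65
tcp_pos: [0.3287, -0.3709, 0.2046]
tcp_rot: [1.0, -0.0, -0.0, -0.001]
force: [1.3, -0.7, 0.8]
grip_width: 0.0937
```

```bash
python3 -c "
from h import *
plan([500,-191,205],0)"
```

```text
t 0.65 tcp [ 328.7 -370.9  204.6] yaw -0.0009 q6 0.55 w 93.7 F [ 1.3 -0.7  0.8]
  d [ 1.711e+02 -1.801e+02 -1.000e-01] |d| 248.0 rv [-0.0021  0.0003 -0.0009]
```

Emit:
apply_moves:
  motion:
    - {"dx": 34, "dy": -36, "dz": 0, "rx": 0, "ry": 0, "rz": 0, "jaw": 0}
    - {"dx": 69, "dy": -72, "dz": 0, "rx": 0, "ry": 0, "rz": 0, "jaw": 0}
    - {"dx": 103, "dy": -108, "dz": 0, "rx": 0, "ry": 0, "rz": 0, "jaw": 0}
    - {"dx": 137, "dy": -144, "dz": 0, "rx": 0, "ry": 0, "rz": 0, "jaw": 0}
    - {"dx": 171, "dy": -180, "dz": 0, "rx": 0, "ry": 0, "rz": 0, "jaw": 0}

```text
time_s: 1.15
tcp_pos: [0.5007, -0.1893, 0.2048]
tcp_rot: [1.0, -0.0, -0.0, -0.001]
force: [0.3, 0.3, -0.3]
grip_width: 0.094
```

```bash
python3 -c "
from h import *
plan([537,-191,130],0)
p,d=viewer.camera('wrist');cv2.imwrite('pics/w1.png',p);np.save('pics/w1.npy',d)
plan([537,-191,130],0)
import pickle;pickle.dump(viewer.camera_info('wrist'),open('pics/w1.pkl','wb'))
"
```

```text
t 1.15 tcp [ 500.7 -189.3  204.8] yaw -0.0008 q6 1.05 w 94.0 F [ 0.3  0.3 -0.3]
  d [36.3  1.8 74.7] |d| 83.0 rv [-0.002   0.0004 -0.0008]
t 1.2 tcp [ 505.2 -183.3  204.9] yaw 0.0053 q6 1.05 w 93.5 F [ 1.6  2.2 -0.3]
  d [31.4  8.4 75. ] |d| 82.0 rv [-0.007  -0.0043  0.0053]
```

View pics/w1.png

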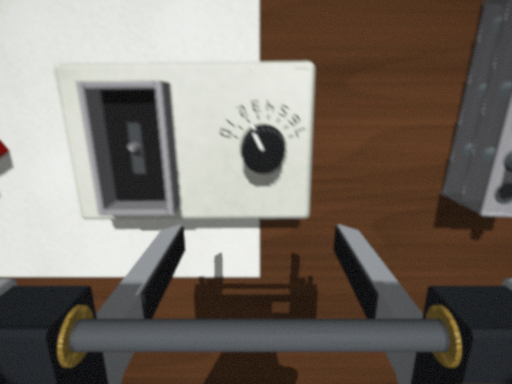

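```bash
python3 -c "
from h import *
import pickle
i=viewer.camera_info('wrist')
p,d=viewer.camera('wrist');cv2.imwrite('pics/w2.png',p)
pickle.dump(i,open('pics/w2.pkl','wb'));plan([537,-191,130],0)
cv2.imwrite('pics/w2a.png',cv2.resize(p[85:185,205:325],None,fx=6,fy=6,interpolation=cv2.INTER_CUBIC))
cv2.imwrite('pics/w2b.png',cv2.resize(p[60:230,50:200],None,fx=3.5,fy=3.5,interpolation=cv2.INTER_CUBIC))
"
```

```text
t 1.25 tcp [ 502.7 -186.4  204.7] yaw 0.0067 q6 1.04 w 94.5 F [-0.  -0.4 -0.5]
  d [34.2  5.2 74.7] |d| 82.0 rv [-0.0041 -0.0009  0.0067]
```

View pics/w2a.png

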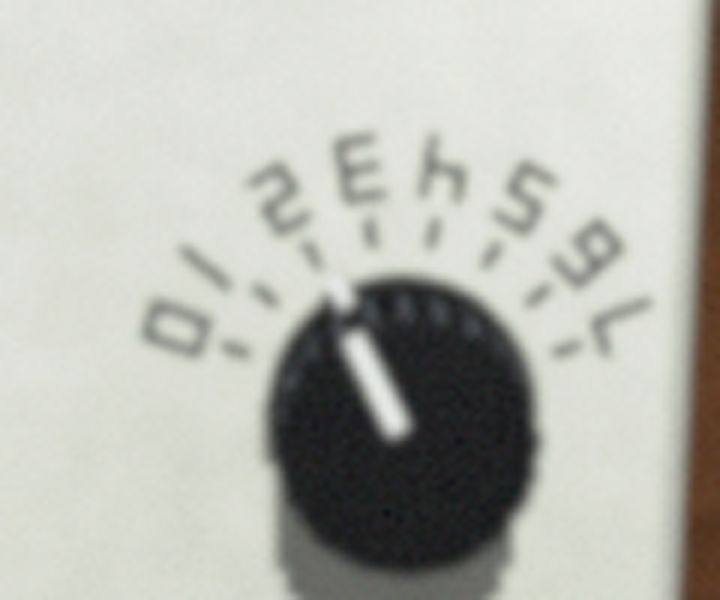

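View pics/w2b.png

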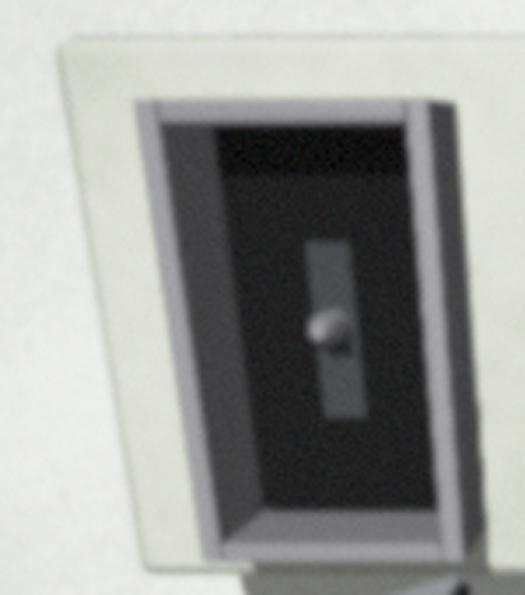

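```bash
python3 -c "
from h import *
import pickle
i=pickle.load(open('pics/w2.pkl','rb'))
g=lambda u,v,x0,y0,s,z:atz(i,x0+(u+.5)/s-.5,y0+(v+.5)/s-.5,z)*1000
a=g(400,437,205,85,6,.108);b=g(352,335,205,85,6,.108);print(a,b,np.arctan2((b-a)[1],(b-a)[0]))
print('centre',g(402,418,205,85,6,.108))
print('pin',g(320,320,50,60,3.5,.092))
for q in [(145,102),(430,102),(475,555),(210,555)]:print(g(*q,50,60,3.5,.1))
for q in [(62,40),(150,570)]:print(g(*q,50,60,3.5,.07))
"
```

```text
[ 539.1982469  -194.04297867  108.        ] [ 554.31406689 -186.71249865  108.        ] 0.4515386621984169
centre [ 542.06118547 -194.29191256  108.        ]
pin [541.50297331 -71.26279094  92.        ]
[597.02681738 -36.19447667 100.        ]
[ 597.44727739 -107.33386284  100.        ]
[ 476.99171337 -111.17545956  100.        ]
[476.33192187 -36.69031206 100.        ]
[ 6.13792333e+02 -2.77113829e-01  7.00000000e+01]
[459.33817414  -1.65802517  70.        ]
```

Emit:
apply_moves:
  motion:
    - {"dx": 34, "dy": 5, "dz": 20, "rx": 0, "ry": 0, "rz": 0.007, "jaw": 0}
    - {"dx": 34, "dy": 5, "dz": 60, "rx": 0, "ry": 0, "rz": 0.007, "jaw": 0}
    - {"dx": 34, "dy": 5, "dz": 95, "rx": 0, "ry": 0, "rz": 0.007, "jaw": 0}
    - {"dx": 34, "dy": 5, "dz": 115, "rx": 0, "ry": 0, "rz": 0.007, "jaw": 0}
    - {"dx": 34, "dy": 5, "dz": 124, "rx": 0, "ry": 0, "rz": 0.007, "jaw": 0}

```text
time_s: 1.75
tcp_pos: [0.5342, -0.1901, 0.0774]
tcp_rot: [1.0, -0.0, -0.002, -0.003]
force: [0.0, 0.2, 0.2]
grip_width: 0.0939
```

```bash
python3 -c "
from h import *
plan([537,-191,80],0)"
```

```text
t 1.75 tcp [ 534.2 -190.1   77.4] yaw -0.0008 q6 1.07 w 93.9 F [0.  0.2 0.2]
  d [ 2.8  0.9 -2.6] |d| 4.0 rv [-0.0066  0.0046 -0.0008]
```

Close on the sleeve.

Emit:
apply_moves:
  motion:
    - {"dx": 3, "dy": 1, "dz": -3, "rx": 0, "ry": 0, "rz": 0, "jaw": 0.3}
    - {"dx": 3, "dy": 1, "dz": -3, "rx": 0, "ry": 0, "rz": 0, "jaw": 0.5}
    - {"dx": 3, "dy": 1, "dz": -3, "rx": 0, "ry": 0, "rz": 0, "jaw": 0.7}
    - {"dx": 3, "dy": 1, "dz": -3, "rx": 0, "ry": 0, "rz": 0, "jaw": 0.8}
    - {"dx": 3, "dy": 1, "dz": -3, "rx": 0, "ry": 0, "rz": 0, "jaw": 0.8}
  force: 20

```text
time_s: 2.25
tcp_pos: [0.5378, -0.1915, 0.0815]
tcp_rot: [1.0, -0.0, -0.001, -0.003]
force: [0.6, 0.4, 0.7]
grip_width: 0.0576
```

```bash
python3 -c "
from h import *
plan([537,-191,80],0)"
```

```text
t 2.25 tcp [ 537.8 -191.5   81.5] yaw -0.0007 q6 1.07 w 57.6 F [0.6 0.4 0.7]
  d [-0.8 -0.5  1.5] |d| 2.0 rv [-0.0057  0.0029 -0.0007]
```

Emit:
apply_moves:
  motion:
    - {"dx": 0, "dy": 0, "dz": 0, "rx": 0, "ry": 0, "rz": 0, "jaw": 0.8}
    - {"dx": 0, "dy": 0, "dz": 0, "rx": 0, "ry": 0, "rz": 0, "jaw": 0.8}
    - {"dx": 0, "dy": 0, "dz": 0, "rx": 0, "ry": 0, "rz": 0, "jaw": 0.8}
    - {"dx": 0, "dy": 0, "dz": 0, "rx": 0, "ry": 0, "rz": 0, "jaw": 0.8}
    - {"dx": 0, "dy": 0, "dz": 0, "rx": 0, "ry": 0, "rz": 0, "jaw": 0.8}

```text
time_s: 2.75
tcp_pos: [0.5383, -0.1943, 0.0821]
tcp_rot: [1.0, -0.0, -0.001, -0.0]
force: [-0.1, -6.5, -0.1]
grip_width: 0.0391
```

```bash
python3 -c "
from h import *
plan([537,-191,80],0)"
```

```text
t 2.75 tcp [ 538.3 -194.3   82.1] yaw -0.0006 q6 1.07 w 39.1 F [-0.1 -6.5 -0.1]
  d [-1.3 -3.3  2.1] |d| 4.0 rv [-0.0006  0.0014 -0.0006]
```

Emit:
apply_moves:
  motion:
    - {"dx": 0, "dy": 1, "dz": 0, "rx": 0, "ry": 0, "rz": 0.13, "jaw": 0.8}
    - {"dx": 0, "dy": 1, "dz": 0, "rx": 0, "ry": 0, "rz": 0.26, "jaw": 0.8}
    - {"dx": 0, "dy": 1, "dz": 0, "rx": 0, "ry": 0, "rz": 0.39, "jaw": 0.8}
    - {"dx": 0, "dy": 1, "dz": 0, "rx": 0, "ry": 0, "rz": 0.52, "jaw": 0.8}
    - {"dx": 0, "dy": 1, "dz": 0, "rx": 0, "ry": 0, "rz": 0.62, "jaw": 0.8}

```text
time_s: 3.25
tcp_pos: [0.5383, -0.1948, 0.0821]
tcp_rot: [0.952, -0.308, -0.001, -0.001]
force: [-0.5, 0.5, 0.3]
grip_width: 0.0395
```

```bash
python3 -c "
from h import *
plan([537,-191,80],0)
p,d=viewer.camera('top');cv2.imwrite('pics/t3.png',cv2.resize(p[165:240,245:335],None,fx=8,fy=8,interpolation=cv2.INTER_CUBIC))
p,d=viewer.camera('wrist');cv2.imwrite('pics/w3.png',p)
plan([537,-191,80],0)"
```

```text
t 3.25 tcp [ 538.3 -194.8   82.1] yaw -0.6252 q6 1.7 w 39.5 F [-0.5  0.5  0.3]
  d [-3.2 -2.3  2.1] |d| 4.0 rv [-0.0011  0.0021 -0.6252]
t 3.35 tcp [ 538.2 -194.8   82.1] yaw -0.6206 q6 1.69 w 39.7 F [-1.   1.6  0.7]
  d [-3.2 -2.3  2.1] |d| 5.0 rv [-0.0011  0.002  -0.6206]
```

View pics/w3.png

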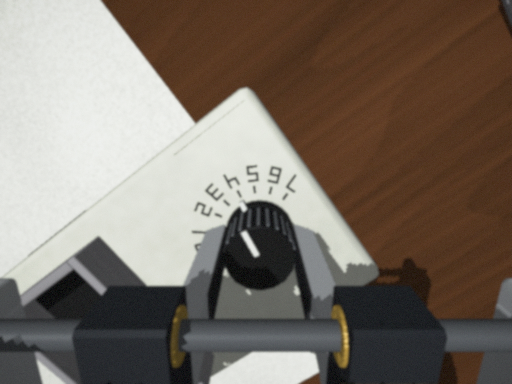

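```bash
python3 -c "
from h import *
p=cv2.imread('pics/w3.png');cv2.imwrite('pics/w3a.png',cv2.resize(p[155:295,190:310],None,fx=4.2,fy=4.2,interpolation=cv2.INTER_CUBIC))"
```

```text
(no output)
```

View pics/w3a.png

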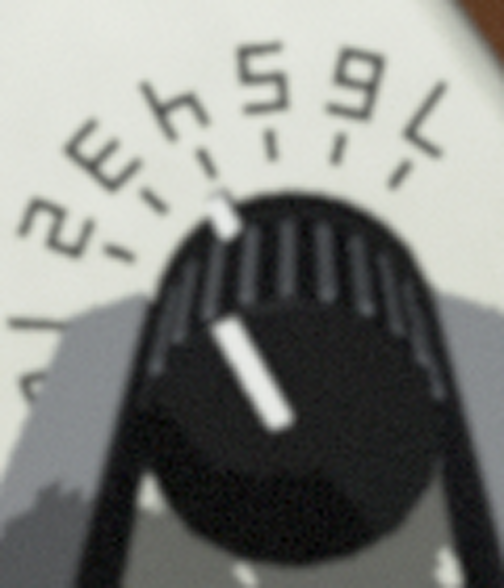

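```bash
python3 -c "
from h import *
i=viewer.camera_info('wrist')
g=lambda u,v,z:atz(i,190+(u+.5)/4.2-.5,155+(v+.5)/4.2-.5,z)*1000
a=g(282,425,.108);b=g(226,324,.108);print(a,b,'value',1.225-np.arctan2((b-a)[1],(b-a)[0])+.008)
for q in [(270,145),(205,160),(155,200),(338,148)]:
  m=g(*q,.07);print('mark',m,1.225+.008-np.arctan2(m[1]+194.5,m[0]-538))
"
```

```text
[ 540.12113812 -195.36062541  108.        ] [ 555.92204945 -197.90503352  108.        ] value 1.3926586107479768
mark [ 563.28916466 -209.37541782   70.        ] 1.7647075750238428
mark [ 567.12738938 -199.87838964   70.        ] 1.4155938981066392
mark [ 566.42750561 -189.7367134    70.        ] 1.066983157347446
mark [ 556.87391209 -217.54483161   70.        ] 2.117571848943503
```

Emit:
apply_moves:
  motion:
    - {"dx": 0, "dy": 0, "dz": 0, "rx": 0, "ry": 0, "rz": 0, "jaw": 0}
    - {"dx": 0, "dy": 0, "dz": 0, "rx": 0, "ry": 0, "rz": 0, "jaw": 0}
    - {"dx": 0, "dy": 0, "dz": 0, "rx": 0, "ry": 0, "rz": 0, "jaw": 0}
    - {"dx": 0, "dy": 0, "dz": -20, "rx": 0, "ry": 0, "rz": 0, "jaw": 0}
    - {"dx": 0, "dy": 0, "dz": -60, "rx": 0, "ry": 0, "rz": 0, "jaw": 0}

```text
time_s: 3.85
tcp_pos: [0.5353, -0.1934, 0.1388]
tcp_rot: [0.952, -0.305, -0.005, -0.001]
force: [0.7, 0.3, 0.4]
grip_width: 0.0767
```

```bash
python3 -c "
from h import *
plan([538,90,220],1.1)"
```

```text
t 3.85 tcp [ 535.3 -193.4  138.8] yaw -0.62 q6 1.69 w 76.7 F [0.7 0.3 0.4]
  d [-163.3 -232.1  -79.6] |d| 295.0 rv [-0.009  0.009 -1.72 ]
```

Emit:
apply_moves:
  motion:
    - {"dx": 0, "dy": 0, "dz": -40, "rx": 0, "ry": 0, "rz": -0.14, "jaw": 0}
    - {"dx": 0, "dy": 0, "dz": -75, "rx": 0, "ry": 0, "rz": -0.28, "jaw": 0}
    - {"dx": -24, "dy": -34, "dz": -75, "rx": 0, "ry": 0, "rz": -0.42, "jaw": 0}
    - {"dx": -48, "dy": -69, "dz": -75, "rx": 0, "ry": 0, "rz": -0.56, "jaw": 0}
    - {"dx": -72, "dy": -103, "dz": -75, "rx": 0, "ry": 0, "rz": -0.7, "jaw": 0}

```text
time_s: 4.35
tcp_pos: [0.5374, -0.0672, 0.2152]
tcp_rot: [0.999, 0.043, -0.004, -0.003]
force: [0.7, 0.3, 0.2]
grip_width: 0.0942
```

```bash
python3 -c "
from h import *
plan([538,120,220],0.78)"
```

```text
t 4.35 tcp [537.4 -67.2 215.2] yaw 0.0851 q6 1.2 w 94.2 F [0.7 0.3 0.2]
  d [  16.5 -186.5   -3.8] |d| 187.0 rv [-0.0087  0.0052 -0.6949]
```

Emit:
apply_moves:
  motion:
    - {"dx": 3, "dy": -37, "dz": -3, "rx": 0, "ry": 0, "rz": -0.14, "jaw": 0}
    - {"dx": 6, "dy": -74, "dz": -3, "rx": 0, "ry": 0, "rz": -0.28, "jaw": 0}
    - {"dx": 9, "dy": -112, "dz": -3, "rx": 0, "ry": 0, "rz": -0.42, "jaw": 0}
    - {"dx": 12, "dy": -149, "dz": -3, "rx": 0, "ry": 0, "rz": -0.56, "jaw": 0}
    - {"dx": 16, "dy": -186, "dz": -3, "rx": 0, "ry": 0, "rz": -0.7, "jaw": 0}

```text
time_s: 4.85
tcp_pos: [0.5374, 0.1209, 0.2194]
tcp_rot: [0.923, 0.386, -0.003, -0.004]
force: [0.6, 0.1, 1.0]
grip_width: 0.094
```

```bash
python3 -c "
from h import *
plan([538,282,220],1.47);plan([538,282,220],1.88)"
```

```text
t 4.85 tcp [537.4 120.9 219.4] yaw 0.7915 q6 0.84 w 94.0 F [0.6 0.1 1. ]
  d [ 115.1 -112.8    0.2] |d| 161.0 rv [-0.0095 -0.0016 -0.6785]
t 4.85 tcp [537.4 120.9 219.4] yaw 0.7915 q6 0.84 w 94.0 F [0.6 0.1 1. ]
  d [ 115.1 -112.8    0.2] |d| 161.0 rv [-0.0092 -0.0036 -1.0885]
```

Emit:
apply_moves:
  motion:
    - {"dx": 30, "dy": -30, "dz": 0, "rx": 0, "ry": 0, "rz": -0.14, "jaw": 0}
    - {"dx": 60, "dy": -60, "dz": 0, "rx": 0, "ry": 0, "rz": -0.28, "jaw": 0}
    - {"dx": 90, "dy": -85, "dz": 0, "rx": 0, "ry": 0, "rz": -0.42, "jaw": 0}
    - {"dx": 100, "dy": -98, "dz": 0, "rx": 0, "ry": 0, "rz": -0.56, "jaw": 0}
    - {"dx": 100, "dy": -98, "dz": 0, "rx": 0, "ry": 0, "rz": -0.7, "jaw": 0}

```text
time_s: 5.35
tcp_pos: [0.5373, 0.2637, 0.2199]
tcp_rot: [0.731, 0.682, -0.001, -0.005]
force: [0.1, -0.3, 0.1]
grip_width: 0.094
```

Emit:
apply_moves:
  motion:
    - {"dx": 0, "dy": 0, "dz": 0, "rx": 0, "ry": 0, "rz": -0.14, "jaw": 0}
    - {"dx": 0, "dy": 0, "dz": 0, "rx": 0, "ry": 0, "rz": -0.28, "jaw": 0}
    - {"dx": 0, "dy": 0, "dz": 0, "rx": 0, "ry": 0, "rz": -0.39, "jaw": 0}
    - {"dx": 0, "dy": 0, "dz": 0, "rx": 0, "ry": 0, "rz": -0.39, "jaw": 0}
    - {"dx": 0, "dy": 0, "dz": 0, "rx": 0, "ry": 0, "rz": -0.39, "jaw": 0}

```text
time_s: 5.85
tcp_pos: [0.5373, 0.2636, 0.2199]
tcp_rot: [0.586, 0.81, 0.0, -0.005]
force: [-0.7, -0.1, 0.5]
grip_width: 0.094
```

```bash
python3 -c "
from h import *
i=viewer.camera_info('wrist')
p,d=viewer.camera('wrist');cv2.imwrite('pics/w5.png',p)
i2=viewer.camera_info('wrist');print(i['tvec']-i2['tvec'])
plan([538,282,220],1.88)
c=cloud(i,d);z=c[...,2]
V,U=np.indices(z.shape)
np.save('pics/w5c.npy',c)
"
```

```text
[3.12545503e-05 1.56056034e-04 4.01003166e-05]
t 5.9 tcp [537.3 263.6 219.9] yaw 1.8901 q6 -0.01 w 94.2 F [ 0.1 -0.2  0.3]
  d [17.3  6.4  0. ] |d| 18.0 rv [-0.0057 -0.008   0.0101]
```

View pics/w5.png

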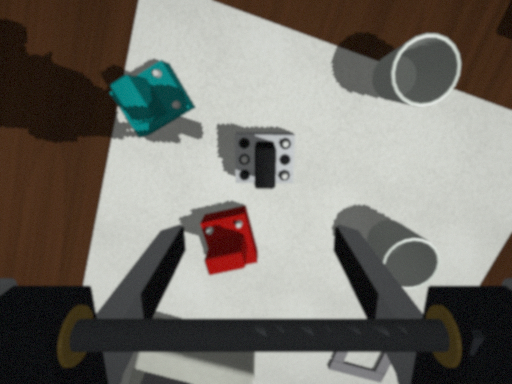

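```bash
python3 -c "
from h import *
c=np.load('pics/w5c.npy');z=c[...,2];V,U=np.indices(z.shape)
reg=(U>225)&(U<305)&(V>120)&(V<200)
for a,b,l in [(.08,.096,'handle'),(.029,.038,'top'),(.04,.096,'h+st')]:
  m=reg&(z>a)&(z<b);r=cv2.minAreaRect((c[m][:,:2]*1000).astype(np.float32));print(l,m.sum(),r,c[m].mean(0)*1000)
plan([537,282,130],1.88)
"
```

```text
handle 877 ((536.9718017578125, 282.0205993652344), (21.479869842529297, 42.90668487548828), 18.087160110473633) [536.42940371 282.56396113  87.48550984]
top 1889 ((536.8807983398438, 281.3074645996094), (69.86666107177734, 57.99293899536133), 18.365497589111328) [535.47366592 284.16962137  33.95227272]
h+st 1054 ((536.9703979492188, 281.7492980957031), (53.20088577270508, 43.702816009521484), 17.484710693359375) [536.53389293 284.42698586  81.61897838]
t 5.9 tcp [537.3 263.6 219.9] yaw 1.8901 q6 -0.01 w 94.2 F [ 0.1 -0.2  0.3]
  d [16.9  6.  90. ] |d| 92.0 rv [-0.0057 -0.008   0.0101]
```

Emit:
apply_moves:
  motion:
    - {"dx": 17, "dy": 6, "dz": 30, "rx": -0.005, "ry": -0.008, "rz": 0, "jaw": 0}
    - {"dx": 17, "dy": 6, "dz": 75, "rx": -0.005, "ry": -0.008, "rz": 0, "jaw": 0}
    - {"dx": 17, "dy": 6, "dz": 120, "rx": -0.005, "ry": -0.008, "rz": 0, "jaw": 0}
    - {"dx": 17, "dy": 6, "dz": 155, "rx": -0.005, "ry": -0.008, "rz": 0, "jaw": 0.2}
    - {"dx": 17, "dy": 6, "dz": 169, "rx": -0.005, "ry": -0.008, "rz": 0, "jaw": 0.4}

```text
time_s: 6.4
tcp_pos: [0.533, 0.2814, 0.0465]
tcp_rot: [0.586, 0.81, -0.004, -0.002]
force: [-0.2, 0.9, 0.2]
grip_width: 0.0815
```

```bash
python3 -c "
from h import *
plan([537,281.7,50],1.887)
"
```

```text
t 6.4 tcp [533.  281.4  46.5] yaw 1.889 q6 0.02 w 81.5 F [-0.2  0.9  0.2]
  d [-0.9  3.9 -3.5] |d| 5.0 rv [-0.0086  0.0002  0.002 ]
```

Emit:
apply_moves:
  motion:
    - {"dx": -1, "dy": 4, "dz": -3, "rx": -0.008, "ry": 0, "rz": 0, "jaw": 0.5}
    - {"dx": -1, "dy": 4, "dz": -3, "rx": -0.008, "ry": 0, "rz": 0, "jaw": 0.7}
    - {"dx": -1, "dy": 4, "dz": -3, "rx": -0.008, "ry": 0, "rz": 0, "jaw": 0.9}
    - {"dx": -1, "dy": 4, "dz": -3, "rx": -0.008, "ry": 0, "rz": 0, "jaw": 1}
    - {"dx": -1, "dy": 4, "dz": -3, "rx": -0.008, "ry": 0, "rz": 0, "jaw": 1}
  force: 40

```text
time_s: 6.9
tcp_pos: [0.5384, 0.2821, 0.0513]
tcp_rot: [0.586, 0.81, 0.001, 0.001]
force: [-0.4, 0.3, -0.1]
grip_width: 0.0413
```

Emit:
apply_moves:
  motion:
    - {"dx": 0, "dy": 0, "dz": 0, "rx": 0, "ry": 0, "rz": 0, "jaw": 1}
    - {"dx": 0, "dy": 0, "dz": 0, "rx": 0, "ry": 0, "rz": 0, "jaw": 1}
    - {"dx": 0, "dy": 0, "dz": 0, "rx": 0, "ry": 0, "rz": 0, "jaw": 1}
    - {"dx": 0, "dy": 0, "dz": 0, "rx": 0, "ry": 0, "rz": 0, "jaw": 1}
    - {"dx": 0, "dy": 0, "dz": 0, "rx": 0, "ry": 0, "rz": 0, "jaw": 1}

```text
time_s: 7.4
tcp_pos: [0.538, 0.282, 0.0517]
tcp_rot: [0.586, 0.81, 0.001, 0.001]
force: [-2.8, -0.7, 5.5]
grip_width: 0.0216
```

```bash
python3 -c "
from h import *
plan([537,281.7,50],1.887)
"
```

```text
t 7.4 tcp [538.  282.   51.7] yaw 1.889 q6 0.02 w 21.6 F [-2.8 -0.7  5.5]
  d [ 0.  -1.1  1.7] |d| 2.0 rv [0.0016 0.0002 0.002 ]
```

Emit:
apply_moves:
  motion:
    - {"dx": 0, "dy": 0, "dz": -20, "rx": 0, "ry": 0, "rz": 0, "jaw": 1}
    - {"dx": 0, "dy": 0, "dz": -55, "rx": 0, "ry": 0, "rz": 0, "jaw": 1}
    - {"dx": 0, "dy": 0, "dz": -95, "rx": 0, "ry": 0, "rz": 0, "jaw": 1}
    - {"dx": 0, "dy": 0, "dz": -130, "rx": 0, "ry": 0, "rz": 0, "jaw": 1}
    - {"dx": 0, "dy": 0, "dz": -150, "rx": 0, "ry": 0, "rz": 0, "jaw": 1}

```text
time_s: 7.9
tcp_pos: [0.5391, 0.2825, 0.2042]
tcp_rot: [0.586, 0.81, 0.002, 0.002]
force: [0.9, 0.3, -2.8]
grip_width: 0.0217
```

```bash
python3 -c "
from h import *
plan([537,-40,200],1.579)
"
```

```text
t 7.9 tcp [539.1 282.5 204.2] yaw 1.889 q6 0.02 w 21.7 F [ 0.9  0.3 -2.8]
  d [-305.6 -103.     3.6] |d| 323.0 rv [ 0.006  -0.0009  0.31  ]
```

Emit:
apply_moves:
  motion:
    - {"dx": -30, "dy": -10, "dz": 2, "rx": 0, "ry": 0, "rz": 0.06, "jaw": 1}
    - {"dx": -68, "dy": -23, "dz": 2, "rx": 0, "ry": 0, "rz": 0.12, "jaw": 1}
    - {"dx": -106, "dy": -36, "dz": 2, "rx": 0, "ry": 0, "rz": 0.18, "jaw": 1}
    - {"dx": -144, "dy": -49, "dz": 2, "rx": 0, "ry": 0, "rz": 0.25, "jaw": 1}
    - {"dx": -180, "dy": -61, "dz": 2, "rx": 0, "ry": 0, "rz": 0.31, "jaw": 1}

```text
time_s: 8.4
tcp_pos: [0.5367, 0.0909, 0.2003]
tcp_rot: [0.705, 0.709, 0.002, 0.001]
force: [0.4, -0.8, -4.0]
grip_width: 0.0219
```

```bash
python3 -c "
from h import *
plan([537,-69.5,200],1.579)
"
```

```text
t 8.4 tcp [536.7  90.9 200.3] yaw 1.5765 q6 0.0 w 21.9 F [ 0.4 -0.8 -4. ]
  d [-160.4   -0.6   -0. ] |d| 160.0 rv [ 0.0043 -0.0017 -0.0025]
```

Emit:
apply_moves:
  motion:
    - {"dx": -40, "dy": 0, "dz": 0, "rx": 0, "ry": 0, "rz": -0.002, "jaw": 1}
    - {"dx": -80, "dy": 0, "dz": 0, "rx": 0, "ry": 0, "rz": -0.002, "jaw": 1}
    - {"dx": -120, "dy": 0, "dz": 0, "rx": 0, "ry": 0, "rz": -0.002, "jaw": 1}
    - {"dx": -150, "dy": 0, "dz": 0, "rx": 0, "ry": 0, "rz": -0.002, "jaw": 1}
    - {"dx": -160, "dy": 0, "dz": 0, "rx": 0, "ry": 0, "rz": -0.002, "jaw": 1}

```text
time_s: 8.9
tcp_pos: [0.537, -0.072, 0.1987]
tcp_rot: [0.706, 0.709, 0.001, 0.001]
force: [-0.2, 0.0, -3.4]
grip_width: 0.0217
```

Emit:
apply_moves:
  motion:
    - {"dx": 0, "dy": 0, "dz": 0, "rx": 0, "ry": 0, "rz": 0, "jaw": 1}
    - {"dx": 0, "dy": 0, "dz": 0, "rx": 0, "ry": 0, "rz": 0, "jaw": 1}
    - {"dx": 0, "dy": 0, "dz": 0, "rx": 0, "ry": 0, "rz": 0, "jaw": 1}
    - {"dx": 0, "dy": 0, "dz": 0, "rx": 0, "ry": 0, "rz": 0, "jaw": 1}
    - {"dx": 0, "dy": 0, "dz": 0, "rx": 0, "ry": 0, "rz": 0, "jaw": 1}

```text
time_s: 9.4
tcp_pos: [0.5371, -0.071, 0.1987]
tcp_rot: [0.705, 0.709, 0.002, 0.001]
force: [0.2, -0.5, -2.8]
grip_width: 0.0212
```

```bash
python3 -c "
from h import *
plan([537,-69.5,165],1.579)
i=viewer.camera_info('wrist')
p,d=viewer.camera('wrist');cv2.imwrite('pics/w6.png',p);np.save('pics/w6c.npy',cloud(i,d))
import pickle;pickle.dump(i,open('pics/w6.pkl','wb'))
p,d=viewer.camera('side');cv2.imwrite('pics/s6.png',cv2.resize(p[120:250,200:330],None,fx=4.5,fy=4.5,interpolation=cv2.INTER_CUBIC))
plan([537,-69.5,165],1.579)
"
```

```text
t 9.4 tcp [537.1 -71.  198.7] yaw 1.5765 q6 -0.3 w 21.2 F [ 0.2 -0.5 -2.8]
  d [ 1.4 -0.2 33.7] |d| 34.0 rv [ 0.0032 -0.0012 -0.0025]
t 9.5 tcp [537.1 -71.4 198.8] yaw 1.576 q6 -0.3 w 21.8 F [ 0.3  0.6 -4.5]
  d [ 1.8 -0.2 33.8] |d| 34.0 rv [ 0.0032 -0.0011 -0.003 ]
```

View pics/w6.png

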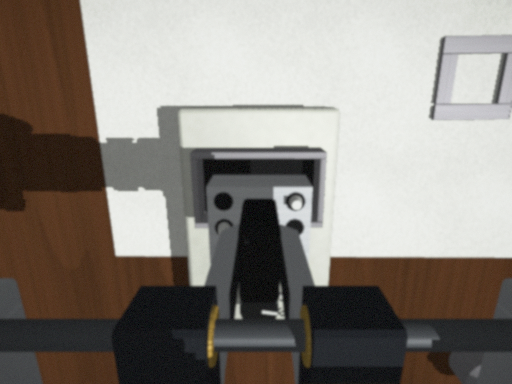

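View pics/s6.png

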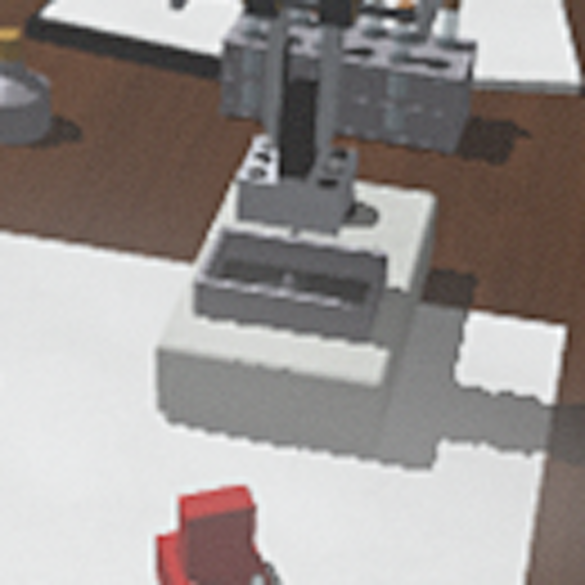

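```bash
python3 -c "
from h import *
c=np.load('pics/w6c.npy')*1000;z=c[...,2];V,U=np.indices(z.shape)
m=(z>176)&(z<186)&(U>195)&(U<325)&(V>170)&(V<300)
Q=c[m];print('block top',m.sum(),Q.min(0),Q.max(0),np.percentile(Q,[1,99],axis=0).round(1))
A=np.c_[Q[:,:2],np.ones(len(Q))];print('tilt',np.linalg.lstsq(A,Q[:,2],rcond=None)[0])
m=(z>96)&(z<104)&(U>185)&(U<335)&(V>140)&(V<230);Q=c[m];print('nest wall',m.sum(),np.percentile(Q,[0.5,99.5],axis=0).round(1), Q.max(0),Q.min(0))
m=(z>66)&(z<74)&(U>170)&(U<350)&(V>90)&(V<300);Q=c[m];print('deck',m.sum(),np.percentile(Q,[0.5,99.5],axis=0).round(1))
p=cv2.imread('pics/w6.png');cv2.imwrite('pics/w6a.png',cv2.resize(p[95:255,170:350],None,fx=4.4,fy=3.7,interpolation=cv2.INTER_CUBIC))
"
```

```text
block top 3782 [502.22868364 -99.1587634  176.02872839] [572.70223773 -42.04238095 185.95923832] [[502.7 -92.2 176.6]
 [572.  -42.3 184.9]]
tilt [ 1.15737295e-03 -9.40998091e-03  1.79817145e+02]
nest wall 2002 [[ 475.2 -106.2   96.3]
 [ 598.7  -32.2  101.5]] [599.14155744 -32.0253975  102.02653294] [ 474.78971881 -106.97585996   96.02637766]
deck 10308 [[ 458.7 -190.    66.5]
 [ 615.5    4.2   73.3]]
```

View pics/w6a.png

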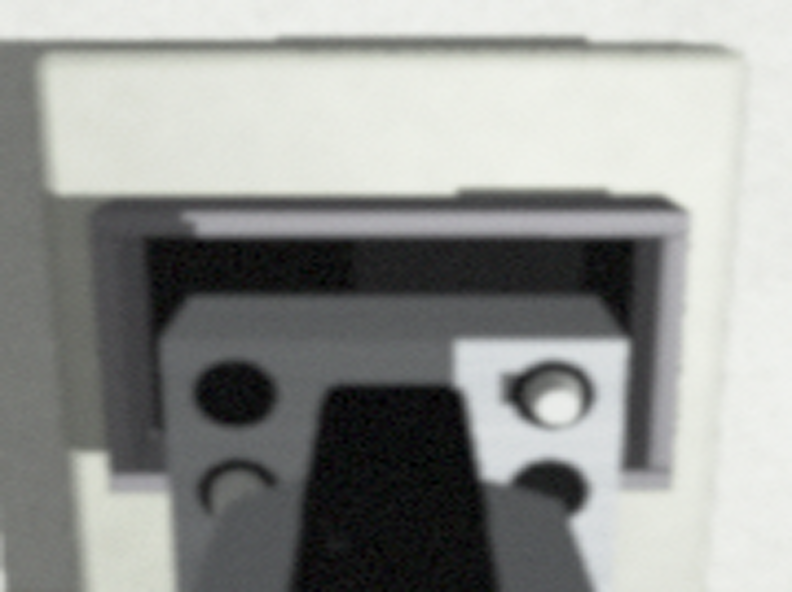

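Emit:
apply_moves:
  motion:
    - {"dx": 2, "dy": 4, "dz": 10, "rx": 0.003, "ry": -0.001, "rz": -0.002, "jaw": 1}
    - {"dx": 2, "dy": 4, "dz": 20, "rx": 0.003, "ry": -0.001, "rz": -0.002, "jaw": 1}
    - {"dx": 2, "dy": 4, "dz": 30, "rx": 0.003, "ry": -0.001, "rz": -0.002, "jaw": 1}
    - {"dx": 2, "dy": 4, "dz": 36, "rx": 0.003, "ry": -0.001, "rz": -0.002, "jaw": 1}
    - {"dx": 2, "dy": 4, "dz": 36, "rx": 0.003, "ry": -0.001, "rz": -0.002, "jaw": 1}

```text
time_s: 10.0
tcp_pos: [0.5399, -0.069, 0.1608]
tcp_rot: [0.705, 0.71, -0.001, -0.002]
force: [0.5, 1.6, -4.0]
grip_width: 0.0217
```

```bash
python3 -c "
from h import *
plan([541.3,-69.3,148],1.579)
i=viewer.camera_info('wrist')
p,d=viewer.camera('wrist');cv2.imwrite('pics/w7.png',cv2.resize(p[95:255,170:350],None,fx=4.4,fy=3.7,interpolation=cv2.INTER_CUBIC));c=cloud(i,d)*1000
plan([541.3,-69.3,148],1.579)
z=c[...,2];V,U=np.indices(z.shape)
m=(z>136)&(z<152)&(U>195)&(U<325)&(V>150)&(V<300)
Q=c[m];print('block top',m.sum(),np.percentile(Q,[1,99],axis=0).round(1))
m=(z>96)&(z<104)&(U>185)&(U<335)&(V>120)&(V<230);Q=c[m];print('nest wall',m.sum(),np.percentile(Q,[0.5,99.5],axis=0).round(1))
"
```

```text
t 10.0 tcp [539.9 -69.  160.8] yaw 1.5778 q6 -0.29 w 21.7 F [ 0.5  1.6 -4. ]
  d [-0.3  1.4 12.8] |d| 13.0 rv [-0.0034 -0.0011 -0.0012]
t 10.05 tcp [540.6 -69.2 161.7] yaw 1.5778 q6 -0.29 w 21.6 F [ 0.  -0.7 -2.3]
  d [-0.1  0.8 13.7] |d| 14.0 rv [-0.0018 -0.0007 -0.0012]
block top 4035 [[505.3 -89.7 137.4]
 [574.6 -40.3 151.1]]
nest wall 1831 [[479.2 -89.8  96.2]
 [598.7 -32.2 101.5]]
```

View pics/w7.png

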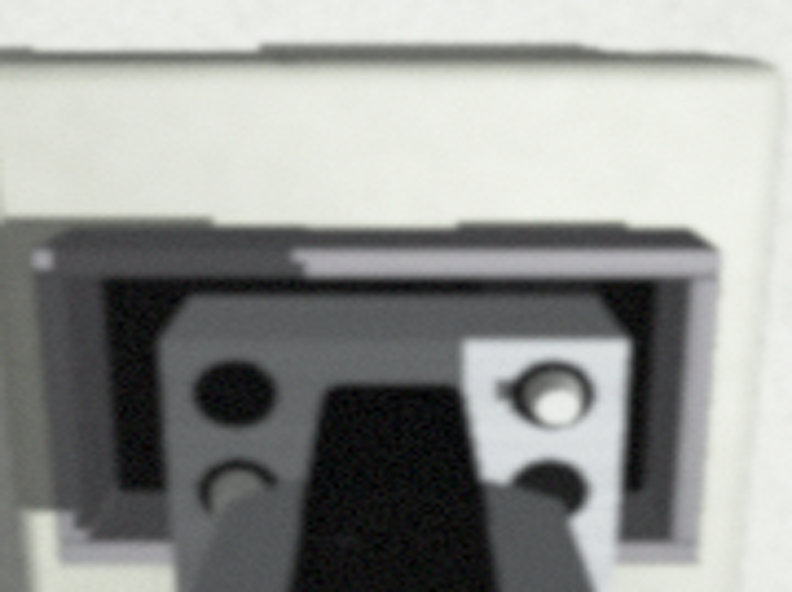

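Emit:
apply_moves:
  motion:
    - {"dx": 0, "dy": 1, "dz": 4, "rx": -0.002, "ry": 0, "rz": 0, "jaw": 1}
    - {"dx": 0, "dy": 1, "dz": 8, "rx": -0.002, "ry": 0, "rz": 0, "jaw": 1}
    - {"dx": 0, "dy": 1, "dz": 12, "rx": -0.002, "ry": 0, "rz": 0, "jaw": 1}
    - {"dx": 0, "dy": 1, "dz": 15, "rx": -0.002, "ry": 0, "rz": 0, "jaw": 1}
    - {"dx": 0, "dy": 1, "dz": 17, "rx": -0.002, "ry": 0, "rz": 0, "jaw": 1}

```text
time_s: 10.55
tcp_pos: [0.5414, -0.0692, 0.1444]
tcp_rot: [0.705, 0.71, 0.0, -0.0]
force: [-0.4, -0.2, -3.3]
grip_width: 0.0221
```

```bash
python3 -c "
from h import *
plan([541.3,-69.3,138],1.579)"
```

```text
t 10.55 tcp [541.4 -69.2 144.4] yaw 1.5778 q6 -0.29 w 22.1 F [-0.4 -0.2 -3.3]
  d [-0.1 -0.1  6.4] |d| 6.0 rv [-0.0001 -0.0008 -0.0012]
```

Foot is at about z 92.7 with no contact. Go on down slowly.

Emit:
apply_moves:
  motion:
    - {"dx": 0, "dy": 0, "dz": 1, "rx": 0, "ry": 0, "rz": 0, "jaw": 1}
    - {"dx": 0, "dy": 0, "dz": 2, "rx": 0, "ry": 0, "rz": 0, "jaw": 1}
    - {"dx": 0, "dy": 0, "dz": 3, "rx": 0, "ry": 0, "rz": 0, "jaw": 1}
    - {"dx": 0, "dy": 0, "dz": 4, "rx": 0, "ry": 0, "rz": 0, "jaw": 1}
    - {"dx": 0, "dy": 0, "dz": 4, "rx": 0, "ry": 0, "rz": 0, "jaw": 1}

```text
time_s: 11.05
tcp_pos: [0.5413, -0.0691, 0.1402]
tcp_rot: [0.705, 0.71, 0.0, -0.0]
force: [-0.2, -0.0, -4.8]
grip_width: 0.0217
```

Emit:
apply_moves:
  motion:
    - {"dx": 0, "dy": 0, "dz": 2, "rx": 0, "ry": 0, "rz": 0, "jaw": 1}
    - {"dx": 0, "dy": 0, "dz": 4, "rx": 0, "ry": 0, "rz": 0, "jaw": 1}
    - {"dx": 0, "dy": 0, "dz": 6, "rx": 0, "ry": 0, "rz": 0, "jaw": 1}
    - {"dx": 0, "dy": 0, "dz": 8, "rx": 0, "ry": 0, "rz": 0, "jaw": 1}
    - {"dx": 0, "dy": 0, "dz": 9, "rx": 0, "ry": 0, "rz": 0, "jaw": 1}

```text
time_s: 11.55
tcp_pos: [0.541, -0.069, 0.1308]
tcp_rot: [0.705, 0.71, -0.0, -0.001]
force: [-1.3, 0.3, -1.9]
grip_width: 0.0216
```

Emit:
apply_moves:
  motion:
    - {"dx": 0, "dy": 0, "dz": 2, "rx": 0, "ry": 0, "rz": 0, "jaw": 1}
    - {"dx": 0, "dy": 0, "dz": 4, "rx": 0, "ry": 0, "rz": 0, "jaw": 1}
    - {"dx": 0, "dy": 0, "dz": 5, "rx": 0, "ry": 0, "rz": 0, "jaw": 1}
    - {"dx": 0, "dy": 0, "dz": 6, "rx": 0, "ry": 0, "rz": 0, "jaw": 1}
    - {"dx": 0, "dy": 0, "dz": 6, "rx": 0, "ry": 0, "rz": 0, "jaw": 1}

```text
time_s: 12.05
tcp_pos: [0.541, -0.0691, 0.1261]
tcp_rot: [0.705, 0.71, -0.0, -0.001]
force: [-5.1, -0.1, 5.8]
grip_width: 0.0216
```

Emit:
apply_moves:
  motion:
    - {"dx": 0, "dy": -1.5, "dz": 1, "rx": 0, "ry": 0, "rz": 0, "jaw": 1}
    - {"dx": 0, "dy": -1.5, "dz": 3, "rx": 0, "ry": 0, "rz": 0, "jaw": 1}
    - {"dx": 0, "dy": -1.5, "dz": 5, "rx": 0, "ry": 0, "rz": 0, "jaw": 1}
    - {"dx": 0, "dy": -1.5, "dz": 5, "rx": 0, "ry": 0, "rz": 0, "jaw": 1}
    - {"dx": 0, "dy": -1.5, "dz": 5, "rx": 0, "ry": 0, "rz": 0, "jaw": 1}

```text
time_s: 12.55
tcp_pos: [0.5409, -0.0691, 0.1246]
tcp_rot: [0.705, 0.71, 0.001, 0.001]
force: [-5.5, 2.9, 14.1]
grip_width: 0.022
```

```bash
python3 -c "
from h import *
plan([541.3,-69.3,124],1.579)"
```

```text
t 12.55 tcp [540.9 -69.1 124.6] yaw 1.5782 q6 -0.29 w 22.0 F [-5.5  2.9 14.1]
  d [-0.2  0.4  0.6] |d| 1.0 rv [ 0.0021 -0.0004 -0.0008]
```

Emit:
apply_moves:
  motion:
    - {"dx": 0, "dy": 0, "dz": 4, "rx": 0, "ry": 0, "rz": 0, "jaw": 1}
    - {"dx": 0, "dy": 0, "dz": 5, "rx": 0, "ry": 0, "rz": 0, "jaw": 1}
    - {"dx": 0, "dy": 0, "dz": 6, "rx": 0, "ry": 0, "rz": 0, "jaw": 1}
    - {"dx": 0, "dy": 0, "dz": 6, "rx": 0, "ry": 0, "rz": 0, "jaw": 1}
    - {"dx": 0, "dy": 0, "dz": 6, "rx": 0, "ry": 0, "rz": 0, "jaw": 1}

```text
time_s: 13.05
tcp_pos: [0.5411, -0.0691, 0.1245]
tcp_rot: [0.704, 0.71, 0.001, 0.001]
force: [-13.7, 2.8, 28.2]
grip_width: 0.0218
```

```bash
python3 -c "
from h import *
plan([541.3,-69.3,124],1.579)
i=viewer.camera_info('wrist')
p,d=viewer.camera('wrist');cv2.imwrite('pics/w8.png',p);c=cloud(i,d)*1000
z=c[...,2];V,U=np.indices(z.shape)
m=(z>102.5)&(z<111)&(U>195)&(U<325)&(V>150)&(V<215)
Q=c[m];print('block top',m.sum(),np.percentile(Q,[1,50,99],axis=0).round(1))
m=(z>96)&(z<102.4)&(U>165)&(U<355)&(V>120)&(V<230);Q=c[m];print('wall',m.sum(),np.percentile(Q,[1,50,99],axis=0).round(1))
m=(z>66)&(z<74)&(U>170)&(U<350)&(V>30)&(V<140);Q=c[m];print('deck',m.sum(),np.percentile(Q,[1,50,99],axis=0).round(1))
p,d=viewer.camera('top');cv2.imwrite('pics/t8.png',cv2.resize(p[165:240,245:335],None,fx=8,fy=8,interpolation=cv2.INTER_CUBIC))
p,d=viewer.camera('side');cv2.imwrite('pics/s8.png',cv2.resize(p[120:250,200:330],None,fx=4.5,fy=4.5,interpolation=cv2.INTER_CUBIC))
plan([541.3,-69.3,124],1.579)
"
```

```text
t 13.05 tcp [541.1 -69.1 124.5] yaw 1.5787 q6 -0.29 w 21.8 F [-13.7   2.8  28.2]
  d [-0.2  0.2  0.6] |d| 1.0 rv [ 0.0021  0.0002 -0.0003]
block top 2490 [[506.5 -60.4 103.5]
 [538.1 -47.6 106.9]
 [575.4 -40.3 110.1]]
wall 2934 [[476.4 -73.7  96.3]
 [540.  -37.5  99.7]
 [598.1 -32.4 101.9]]
deck 4777 [[476.5 -14.8  66.3]
 [541.2  -5.1  69.7]
 [606.    4.4  71.4]]
t 13.2 tcp [541.  -69.1 124.5] yaw 1.5787 q6 -0.29 w 22.0 F [-13.4   3.7  28.9]
  d [-0.2  0.3  0.5] |d| 1.0 rv [ 0.0021  0.0002 -0.0003]
```

View pics/w8.png

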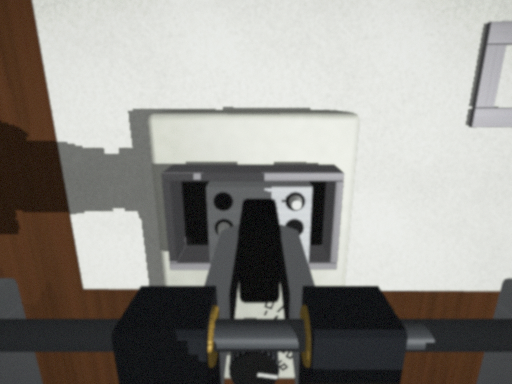

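View pics/s8.png

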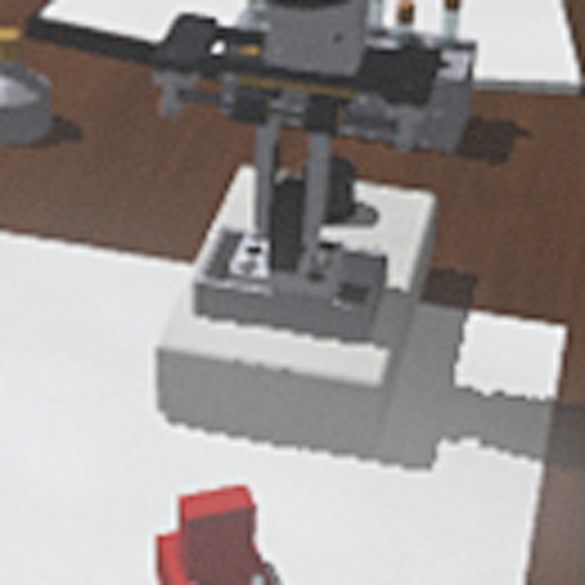

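View pics/t8.png

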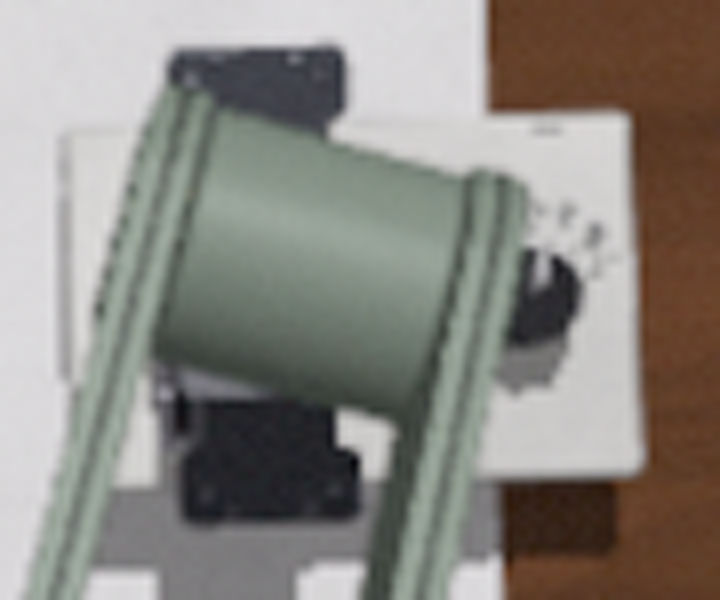

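```bash
python3 -c "
from h import *
i=viewer.camera_info('wrist')
a=atz(i,259,375,.108);b=atz(i,277,377,.108);print('pointer dir',np.arctan2((b-a)[1],(b-a)[0]),a,b)
s=get_state();print(s['joint_vel'].round(4),s['force'])
from station import bot
bot.close_job()"
```

```text
pointer dir -0.1330298223959693 [ 0.54207056 -0.19692265  0.108     ] [ 0.55649229 -0.19885256  0.108     ]
[-0.0004  0.0011 -0.0011 -0.0009 -0.0001 -0.    ] [-13.37846356   3.66248983  28.86118605]
the job is handed in; nothing more can be done
```

I set the sleeve to mark 4, dropped the block over the locating pin and pressed it to the pad's stop. I handed the job in at about 13 s, still gripping and pressing, and no verdict was reported.

- **Sleeve:** the pointer read about 1.39 rad just after the turn. At the end it read about 1.37 from a partly hidden view; the target is 1.40.
- **Block:** its underside measured about 73 mm above the bench, 3 mm above the deck, both from the wrist depth image and from the tool height. That puts `block_mid` near 117 mm. It sits upright, at about x +4 mm and centred in y to within 0.5 mm.
- **Finding the pin:** I saw the pin in the nest before placing the block, at about x +4 mm. I lowered the block straight over it, so no search along x was needed.
- **Push and grip:** the wrist read about 28 N upward with the arm at rest, and the fingers were closed on the handle.
- **Disagreements:** a sideways force of about 13 N remained at the end, probably the block's hole leaning on the pin. A 1.5 mm shift did not relieve it. The first top-camera positions were 2–3 mm off in y, and I corrected them from the sleeve grip and the wrist camera.
- **Cups, frame and look-alikes:** I never went near the cups or the frame, and the look-alikes were only passed over well above their tops. I did not measure any of them again at the end.

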